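# Raise the worktop power tower to its second stop

## Task

Bring up the power tower that is parked in the worktop: turn the black bar knob on its head anticlockwise until it clicks over to its free end, then squeeze in the release button in the side of the head and, keeping it squeezed, pull the tower straight up past the first stop to the second, so that both sockets stand clear of the collar. Finish while still holding it fully up there with the button pressed in, because I want to feed the slack cable through from below before it latches. Leave the mug, the espresso cup and the egg timer beside it standing where they are.

Things in the scene. Friction and masses are not known exactly. Their poses are not given: they have to be found in the camera images.
- collar: Fixed steel bezel, 96 mm (x) by 86 mm (y), 5.5 mm high, with a black rubber wiper 7.5 mm high, let into the worktop; the tower slides up through it. Origin: its centre on the worktop (z = 0). z is up; x points away from the socket front, y to the side of the head with the release button. Turned up to about 0.6 rad either way.
- tower (a joint): Height of the tower over its parked position, m: 0 parked, 0.055 first stop, 0.110 second stop and end of travel. It only slides straight up and down and weighs about 0.5 kg; pulling it takes under 12 N. A catch holds it at 0 and, while the button is out, drags on the way and drops in again at either stop; the lock knob also holds it down until turned.
- knob (a joint): Turn of the lock knob on top of the head, rad, anticlockwise seen from above: 0 locked (bar along the collar's x), 1.2 free, with stops at both ends. A spring detent resists with about 0.25 N m at first, easing off towards the middle (0.6); let go before that, the knob springs back to 0, past it it snaps on to 1.2 and stays.
- knob_grip (a point): Middle of the knob's black bar, on its vertical axis, parked at z = 0.0585. The bar is 38 mm long, 13 mm wide, 19 mm high (parked z = 0.049 to 0.068; a white line marks one end) on a disc 41 mm across and 4.5 mm thick on the head's top. The point's x runs along the bar and turns with it; grip the bar across y.
- button (a joint): Travel of the release button into the head, m: 0 out, 0.005 fully in, where it still stands 1 mm proud. Spring, 4 N at the start to 8 N fully in; the catch is free from 0.0036 on.
- head_grip (a point): Middle of the tower's plain grey head at button height: parked at z = 0.0255, rising with the tower; axes as the collar's. The head is 62 mm (x) by 52 mm (y), parked from z = 0.009 to 0.045, over a 60 x 50 mm shaft with two sockets in its front. Grip it across y, one finger on the button, one on the flat side across from it; 58 mm wide with the button out, 53 mm in.
- button_face (a point): Middle of the outer face of the release button, a black ribbed button 26 mm wide and 22 mm high in the +y side of the head, 6 mm proud when out.
- mug: White mug, 78 mm across and 97 mm high, standing near the tower; loose. Origin: centre of its underside.
- espresso: Small espresso cup with a handle, 64 mm across and 49 mm high, near the tower; loose. Origin: centre of its underside.
- timer: White wind-up egg timer, 62 mm across and 58 mm high, near the tower; loose. Origin: centre of its underside.

How it is judged (in metres and radians):
On the way, in this order (a step that is already met when the one before it is completed fails the run):
1. the lock knob has clicked over to its free end while the tower is still parked (value of joint knob above 1.08 rad and value of joint tower below 0.008 m), for 0.2 s.
2. the release button is squeezed in by the fingers while the tower is still down (value of joint button above 0.0036 m and value of joint tower below 0.02 m and contact force between the fingers and button above 2 N), for 0.05 s.
3. the tower is pulled up to its second stop (value of joint tower above 0.106 m), for 0.2 s.
At the end, for the whole second after the job is handed in: The tower stands still at its second stop (at least 106 of 110 mm up), gripped by the fingers with the button squeezed in (at least 3.6 of 5 mm); the knob is at its free end (past 1.08 of 1.2 rad); mug, espresso cup and egg timer stand upright within 20 mm of where they were (value of joint tower above 0.106 m and velocity of joint tower below 0.01 m/s and value of joint knob above 1.08 rad and value of joint button above 0.0036 m and contact force between the fingers and button above 4 N and contact force between the fingers and tower above 4 N and distance of each of mug, espresso, timer from where it was at the start of the episode below 0.02 m and angle between each of mug, espresso, timer's own z axis and vertical below 0.15 rad); the arm keeps its last pose, push and grip.
It fails at once if the mug, the espresso cup or the egg timer is knocked away or tipped over (distance of any of mug, espresso, timer from where it was at the start of the episode above 0.03 m or angle between any of mug, espresso, timer's own z axis and vertical above 0.35 rad).
It also fails if it takes over 45 s, if anything falls off the work surface, if the arm or the gripper's body presses on something with over 40 N, if the wrist force passes 120 N, or if a joint passes its speed limit or range.

## Robot

A 6-joint arm with a two-finger parallel gripper is mounted at the origin on a cart in front of the work surface, level with it; the furniture and walls round the work are solid. World frame = base frame: x ahead of the robot, y to its left, z up, the work surface at z = 0. Lengths are in mm, angles in rad, forces in N, time in s.
With the tool pointing down it reaches from about 350 to 725 mm from the base axis. Payload 6 kg.
Tool frame: the origin (TCP) lies midway between the tips of the shut fingers; the grasp point (between the pads) lies 19 mm behind it; z points along the fingers, y is the line along which they close (so a half turn about z gives the same grasp; the last joint's range is limited). The gripper opens to 85 mm and grips with 20 to 120 N. Pads are 22 mm wide; open, the fingers measure 114 mm over their backs; the gripper's body (76 mm by 85 mm) begins 54 mm behind the grasp point. The pads swing forward as they close: fully open they stand 13 mm farther back than shut.
Start: joints at [-0.945, 0.04, 0.085, 0, -1.615, -0.334], TCP at [172.613, -574.608, 200.161] pointing down, gripper open.
Joint ranges: [-2.56, 2.56], [-1.29, 2.01], [-1.08, 1.49], [-3.29, 1.98], [-2.81, -0.18], [-2.99, 2.99]. Speed limits (rad/s): [2.57, 2.57, 3.01, 3.14, 3.14, 3.14].

## Interface

Orientations are given as a rotation vector (axis times angle).
In Python, from plant import ctrl, optics, workorder, monitor gives the robot as it stands (ctrl), with the cameras (optics), the job (workorder) and the readings (monitor).
- The arm moves only by the tool drive_effector, called after ">>>" in YAML: its name, and indented under it one key for each argument. Schema: {"type":"object","properties":{"rows":{"type":"array","items":{"type":"array","items":{"type":"array","items":{"type":"number"},"minItems":7,"maxItems":7},"minItems":1,"maxItems":12},"minItems":1,"maxItems":1},"only":{"type":"string"},"quiet":{"type":"boolean"},"lines":{"type":"string"}},"required":["rows"],"additionalProperties":false}. rows is a list that holds a single list of rows (three levels of brackets), with 1 to 12 rows, each of 7 numbers: a rotation vector rx, ry, rz in units of 0.25 rad, then dx, dy, dz in units of 25 mm, then the finger opening in mm; each row is the pose to reach, as a shift and turn from the pose commanded when the call began, along the tool's axes at that moment; what a row does not reach only later rows make up. A row lasts 1/8 s, in which the tool goes at most 62.5 mm and 0.188 rad, less where a joint would pass 70% of its speed; a pose out of reach is approached as far as the arm can. The fingers move at their own pace and stop on an object; the grip force is fixed at half the most. Time passes only in rows, so rows that do not move let the fingers close. The tool returns the time, the measured TCP pose, the force, the opening and the grip force at its end. only (a regular expression) keeps the lines of the reply that match it, lines (a string "A,B") keeps lines A to B, and quiet returns only ok. Input that does not fit is refused with a message, and nothing moves.
- monitor.state(): the state, without advancing time (a new reading comes with each control period).
- optics.snapshot(name): name is "side" or "top"; returns a dict with "frame" (420x560x3 uint8, red, green, blue), "fx", "fy", "cx", "cy" (pixels), "rvec" (rotation vector, rad) and "tvec" (3), from world to camera coordinates, as OpenCV has them. Camera axes: x right, y down, z forward; pixel columns grow to the right and rows downward; lengths in mm; the calibration is good to about 2 mm. A picture is of the moment at which its call begins. There is no depth.
- workorder.job_done(): hands the job in; it is judged then, once.
The state is a dict: "clock": time; "joint_pos": joint angles; "dq": joint speeds; "tau": joint torques, N m; "eef_pos": TCP position; "tcp_rot": TCP orientation; "wrist_force": force on the tool from outside, world axes, zero at the start; "torque": the same for the moment, N m; "grip_width": finger opening in mm; "grip_force": force on a finger pad.
Only numpy, scipy, OpenCV 4.12 (cv2) and the standard library are available. Lean on these libraries where they do the work, as an engineer would, in place of code of your own. Each camera call takes 0.05 s, during which the arm holds its last target. There are 200 camera calls.

## Working session

There is one attempt and no reset: what is moved stays moved. The work goes in short steps, Python scripts to look and compute and a tool call to move; the robot and the scene stay as the last step left them, time stands still between calls to the robot, and variables do not carry over. Pictures are saved under pics/ and viewed, at most 10 in all, crops included, and the job is handed in when it is done.

```bash
ls; mkdir -p pics; cat > h.py <<'E'
import numpy as np, cv2, pickle
def ray(c,uv):
    R=cv2.Rodrigues(np.array(c["rvec"],float))[0]; t=np.array(c["tvec"],float).ravel()
    d=R.T@np.array([(uv[0]-c["cx"])/c["fx"],(uv[1]-c["cy"])/c["fy"],1.]); return -R.T@t,d
def onz(c,uv,z):
    o,d=ray(c,uv); return o+d*(z-o[2])/d[2]
def proj(c,p):
    K=np.array([[c["fx"],0,c["cx"]],[0,c["fy"],c["cy"]],[0,0,1]])
    return cv2.projectPoints(np.array(p,float).reshape(-1,1,3),np.array(c["rvec"],float),np.array(c["tvec"],float),K,None)[0].reshape(-1,2)
def snap(n,f):
    from plant import ctrl, optics, workorder, monitor
    c=optics.snapshot(n); cv2.imwrite(f"pics/{f}.png",c["frame"][...,::-1]); pickle.dump(c,open(f"pics/{f}.pkl","wb")); return c
def load(f): return pickle.load(open(f"pics/{f}.pkl","rb"))
E
python3 - <<'E'
from h import *
for n in("top","side"):
    c=snap(n,n+"0"); print(n,ray(c,(280,210)))
E
```

```text
pics
plant.py
top (array([456.63399538, -30.40090608, 908.01767472]), array([ 0.15132945, -0.00562331, -0.98851899]))
side (array([368.73257123, 790.79261323, 607.54397152]), array([ 0.20934529, -0.80985244, -0.54807413]))
```

View pics/top0.png

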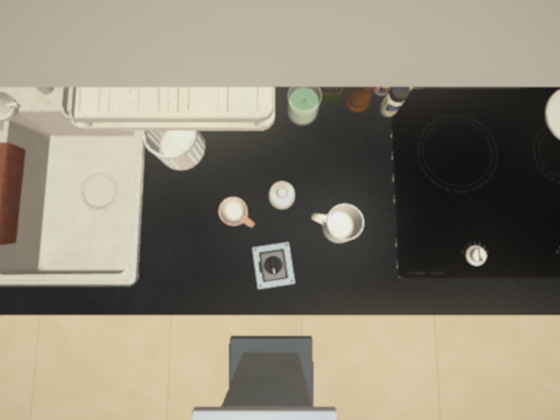

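View pics/side0.png

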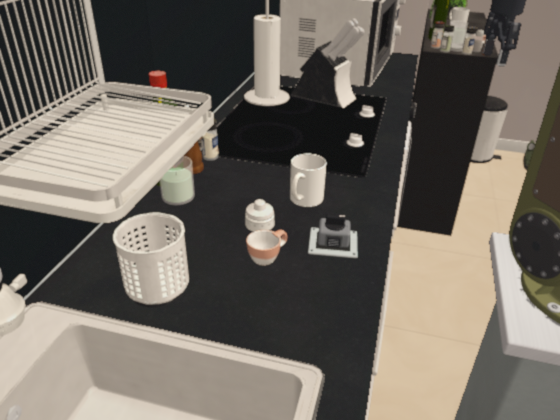

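The top view shows the collar at about (273,265), espresso cup at (233,211), timer at (281,195) and mug at (342,223). In the side view the tower is at (334,238). Next I'll zoom in on the tower.

```bash
python3 - <<'E'
from h import *
a=load("top0"); b=load("side0")
A=cv2.resize(a["frame"][235:297,240:308],None,fx=6,fy=6,interpolation=cv2.INTER_CUBIC)
B=cv2.resize(b["frame"][205:265,300:366],None,fx=6,fy=6,interpolation=cv2.INTER_CUBIC)
H=max(A.shape[0],B.shape[0]);f=lambda I:cv2.copyMakeBorder(I,0,H-I.shape[0],0,0,0)
cv2.imwrite("pics/z.png",np.hstack([f(A),f(B)])[:,:,::-1])
# collar by brightness
g=cv2.cvtColor(a["frame"],cv2.COLOR_RGB2GRAY); m=np.zeros_like(g); m[235:297,240:308]=(g[235:297,240:308]>100)
cs,_=cv2.findContours(m,cv2.RETR_EXTERNAL,cv2.CHAIN_APPROX_NONE); c=max(cs,key=cv2.contourArea)
box=cv2.boxPoints(cv2.minAreaRect(c)); print(box)
P=np.array([onz(a,p,5.5)[:2] for p in box]); print(P,P.mean(0)); 
for i in range(4):
    d=P[(i+1)%4]-P[i]; print(np.linalg.norm(d),np.arctan2(d[1],d[0]))
g=cv2.cvtColor(b["frame"],cv2.COLOR_RGB2GRAY)
E
```

```text
[[250.67484 246.49878]
 [289.11008 240.73352]
 [295.5795  283.8631 ]
 [257.14426 289.62836]]
[[509.16593616  32.66809767]
 [522.49155533 -56.59116977]
 [423.8717138  -70.87156929]
 [410.93672731  16.95804921]] [466.61648315 -19.45914804]
90.24848446621228 -1.4225996976821416
99.64839664444082 -2.9977896711428493
88.77700018532525 1.7170188345048016
99.47755069646941 0.15858950104000197
```

View pics/z.png

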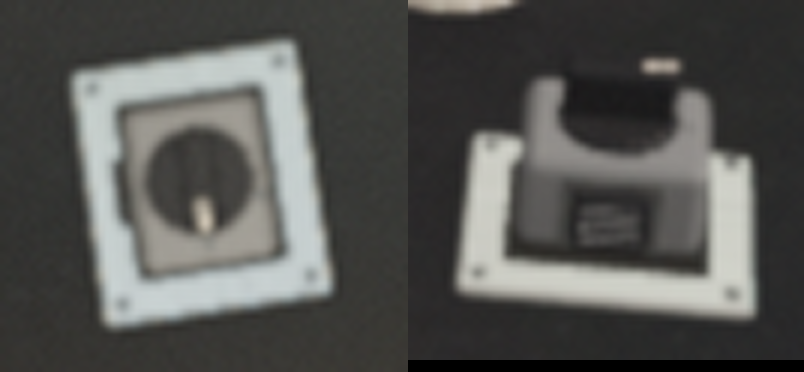

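```bash
python3 - <<'E'
from h import *
a=load("top0"); b=load("side0")
g=cv2.cvtColor(b["frame"],cv2.COLOR_RGB2GRAY); m=np.zeros_like(g); m[222:260,304:362]=(g[222:260,304:362]>120)
cs,_=cv2.findContours(m,cv2.RETR_EXTERNAL,cv2.CHAIN_APPROX_NONE); c=np.vstack([k for k in cs if cv2.contourArea(k)>20])
h=cv2.approxPolyN(c,4,ensure_convex=True).reshape(-1,2); P=np.array([onz(b,p,5.5)[:2] for p in h]); print(h,P)
for i in range(4):
    d=P[(i+1)%4]-P[i]; print(np.linalg.norm(d),np.arctan2(d[1],d[0]))
# diagonals
(A,B,C,D)=P; s=np.linalg.solve(np.c_[C-A,B-D],B-A); print("side centre",A+s[0]*(C-A),P.mean(0))
print("knob top", onz(a,(240+201/6-.4,235+182/6-.4),53))
for n,uv,z in(("mug",(343.5,223),97),("esp",(233,211),49),("timer",(282,195),30)): print(n,onz(a,uv,z))
Q=[[466.6,-19.5,z] for z in(5.5,53,68)]; print(proj(b,Q),proj(a,Q))
from plant import ctrl, optics, workorder, monitor; s=monitor.state(); print(s["eef_pos"],s["tcp_rot"],cv2.Rodrigues(np.array(s["tcp_rot"],float))[0].round(3))
E
```

```text
[[357 222]
 [357 258]
 [308 253]
 [311 222]] [[ 428.29799239 -101.46488237]
 [ 411.3588789    21.56035692]
 [ 505.87353445   33.52199086]
 [ 522.93187408  -72.88648954]]
124.1859213767538 1.7076241105441003
95.26857193451737 0.12588923154174708
107.76711767188682 -1.411838852478004
98.85492451628842 -2.8483120740331374
side centre [470.31739188 -28.34818603] [467.11556996 -29.81725603]
knob top [466.23749804 -19.99638487  53.        ]
mug [ 553.02067738 -168.45924769   97.        ]
esp [585.96825677  69.98378702  49.        ]
timer [625.98104944 -40.06012942  30.        ]
[[332.5929073  240.89570796]
 [334.46207897 221.60908657]
 [335.07334616 215.3018656 ]] [[273.1353608  265.00825774]
 [272.87276693 264.76575455]
 [272.78368404 264.68348726]]
[ 172.5712908  -574.28342687  199.26858886] [ 4.56682555e-01 -3.10787529e+00 -2.48409556e-03] [[-0.958 -0.288 -0.001]
 [-0.288  0.958  0.002]
 [ 0.     0.002 -1.   ]]
```

Careful with the scale: shifts go in units of 25 mm and turns go in units of 0.25 rad. That gives: 448 mm is 17.92, -441 mm is -17.64, 0.143 rad is 0.572.

>>> drive_effector:
  rows:
    - [[0, 0, 0.28, -4.4, 4.48, 0, 85], [0, 0, 0.572, -8.8, 8.96, 0, 85], [0, 0, 0.572, -17.64, 17.92, 0, 85], [0, 0, 0.572, -17.64, 17.92, 0, 85], [0, 0, 0.572, -17.64, 17.92, 0, 85], [0, 0, 0.572, -17.64, 17.92, 0, 85], [0, 0, 0.572, -17.64, 17.92, 0, 85], [0, 0, 0.572, -17.64, 17.92, 1.6, 85], [0, 0, 0.572, -17.64, 17.92, 2.8, 85], [0, 0, 0.572, -17.64, 17.92, 3.2, 85], [0, 0, 0.572, -17.64, 17.92, 3.2, 85], [0, 0, 0.572, -17.64, 17.92, 3.2, 85]]

```text
clock: 1.6
eef_pos: [465.7, -18.2, 119.1]
tcp_rot: [0.236, -3.13, 0.001]
wrist_force: [0.6, -0.4, 0.9]
grip_width: 85.1
grip_force: 0.0
```

```bash
cat > st.py <<'E'
from h import *
from plant import ctrl, optics, workorder, monitor
s=monitor.state(); R=cv2.Rodrigues(np.array(s["tcp_rot"],float))[0]
print(s["clock"],"pos",np.round(s["eef_pos"],1),"yaw",np.arctan2(R[1,1],R[0,1])-np.pi/2,"z",R[:,2].round(3),"F",np.round(s["wrist_force"],1),"T",np.round(s["torque"],2),"w",s["grip_width"],s["grip_force"],"q",np.round(s["joint_pos"],2))
def to(x,y,z): print("shift",(R.T@(np.array([x,y,z])-s["eef_pos"])).round(1))
E
python3 -c "
from st import *
to(465.5,-19,53)"
```

```text
1.6 pos [465.7 -18.2 119.1] yaw 0.1504799965389898 z [-0.003 -0.001 -1.   ] F [ 0.6 -0.4  0.9] T [-0.01  0.07  0.04] w 85.06617268728843 0.0 q [ 0.4  -0.32 -0.39 -0.   -1.51 -1.82]
shift [ 0.1 -0.7 66.1]
```

>>> drive_effector:
  rows:
    - [[0, 0, 0, 0, -0.028, 1.4, 50], [0, 0, 0, 0, -0.028, 2.32, 40], [0, 0, 0, 0, -0.028, 2.64, 30], [0, 0, 0, 0, -0.028, 2.64, 30], [0, 0, 0, 0, -0.028, 2.64, 10], [0, 0, 0, 0, -0.028, 2.64, 5], [0, 0, 0, 0, -0.028, 2.64, 5], [0, 0, 0, 0, -0.028, 2.64, 5]]

```text
clock: 2.6
eef_pos: [466.3, -19.3, 54.3]
tcp_rot: [-0.234, 3.133, 0.0]
wrist_force: [-0.2, -1.2, 0.5]
grip_width: 4.8
grip_force: 0.0
```

```bash
python3 st.py
```

```text
2.6 pos [466.3 -19.3  54.3] yaw 0.14891731542077635 z [ 0.  0. -1.] F [-0.2 -1.2  0.5] T [0.05 0.01 0.01] w 4.798450139692158 0.0 q [ 0.39 -0.3  -0.49 -0.   -1.38 -1.82]
```

```bash
python3 - <<'E'
from h import *
a=snap("top","t1"); b=snap("side","s1")
B=cv2.resize(b["frame"][120:270,260:400],None,fx=4,fy=4,interpolation=cv2.INTER_CUBIC)
cv2.imwrite("pics/z1.png",B[:,:,::-1])
E
```

```text
(no output)
```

View pics/z1.png

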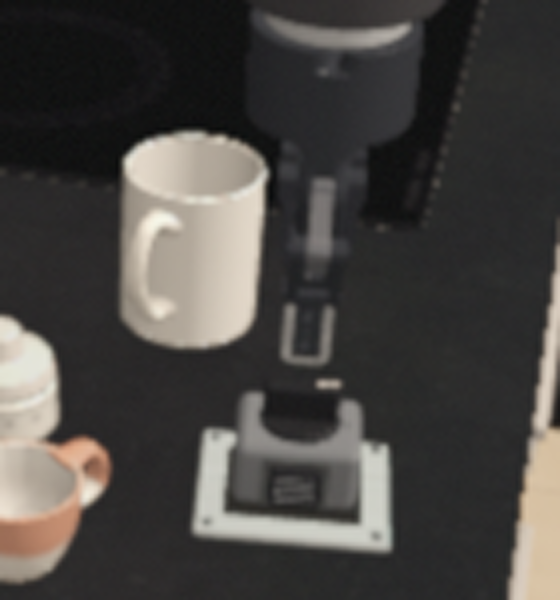

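The side view shows the shut fingertips at about (308,362) in the crop, visibly above or behind the knob bar at (303,395). The bar is not gripped, so I'll check the top view.

```bash
python3 - <<'E'
from h import *
a=load("t1"); b=load("s1")
A=cv2.resize(a["frame"][180:320,200:350],None,fx=4,fy=4,interpolation=cv2.INTER_CUBIC)
cv2.imwrite("pics/z2.png",A[:,:,::-1])
print(proj(a,[[466,-19,54],[466,-19,150],[466,-19,250]]),proj(b,[[466,-19,54],[466,-19,80],[466,-19,250]]))
E
```

```text
[[272.63730981 265.03825461]
 [271.97579392 264.48928066]
 [271.08191615 263.74747594]] [[334.75904928 221.37944278]
 [335.83088278 210.3622423 ]
 [343.71193849 129.35416485]]
```

View pics/z2.png

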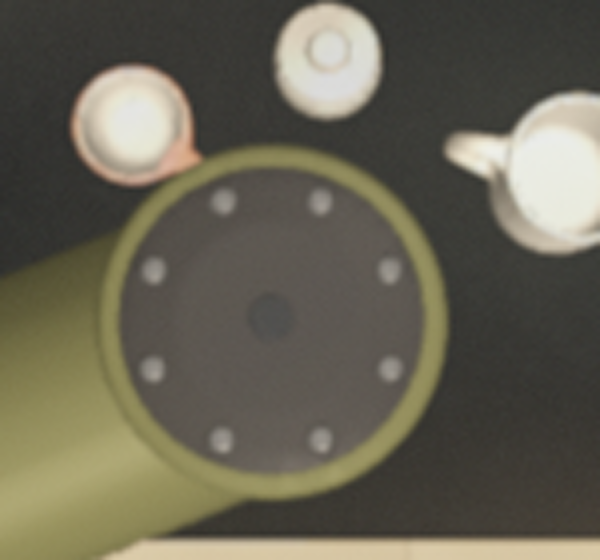

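Scaled: 4 mm is 0.16, 3 mm is 0.12.

>>> drive_effector:
  rows:
    - [[0, 0, 0, 0, 0, 0, 30], [0, 0, 0, 0, 0, 0, 30], [0, 0, 0, 0, 0, 0.12, 30], [0, 0, 0, 0, 0, 0.16, 30]]

```text
clock: 3.2
eef_pos: [466.0, -19.4, 49.8]
tcp_rot: [0.234, -3.132, -0.0]
wrist_force: [0.7, 0.6, -1.1]
grip_width: 30.1
grip_force: 0.0
```

>>> drive_effector:
  rows:
    - [[0, 0, 0, 0, 0, 0.08, 30], [0, 0, 0, 0, 0, 0.16, 30]]

```text
clock: 3.45
eef_pos: [466.1, -19.4, 46.0]
tcp_rot: [0.233, -3.133, -0.0]
wrist_force: [0.2, -0.4, -0.6]
grip_width: 30.2
grip_force: 0.0
```

Scaled: 6 mm is 0.24, 3 mm is 0.12.

>>> drive_effector:
  rows:
    - [[0, 0, 0, 0, 0, 0.12, 30], [0, 0, 0, 0, 0, 0.24, 30]]

```text
clock: 3.7
eef_pos: [466.1, -19.4, 39.9]
tcp_rot: [0.233, -3.133, -0.0]
wrist_force: [0.2, 0.3, 0.1]
grip_width: 30.1
grip_force: 0.0
```

>>> drive_effector:
  rows:
    - [[0, 0, 0, 0, 0, 0.08, 30], [0, 0, 0, 0, 0, 0.16, 30]]

```text
clock: 3.95
eef_pos: [466.2, -19.4, 36.1]
tcp_rot: [0.234, -3.133, -0.0]
wrist_force: [-0.6, 0.4, 1.1]
grip_width: 29.9
grip_force: 0.0
```

```bash
python3 - <<'E'
from h import *
b=snap("side","s2")
B=cv2.resize(b["frame"][150:270,270:400],None,fx=5,fy=5,interpolation=cv2.INTER_CUBIC)
cv2.imwrite("pics/z3.png",B[:,:,::-1])
E
```

```text
(no output)
```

View pics/z3.png

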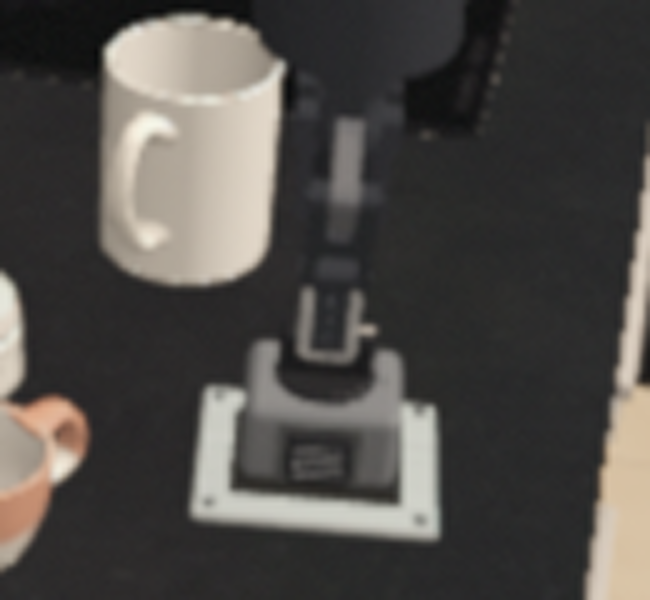

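The finger's lower edge is at (330,362) in the crop, covering the top half of the bar. The real tips sit about 22 mm higher than the reported TCP. I'll go a little lower, then close.

Scaled: 4 mm is 0.16, 2 mm is 0.08.

>>> drive_effector:
  rows:
    - [[0, 0, 0, 0, 0, 0.08, 30], [0, 0, 0, 0, 0, 0.16, 30]]

```text
clock: 4.25
eef_pos: [466.2, -19.3, 32.1]
tcp_rot: [-0.233, 3.133, 0.0]
wrist_force: [0.4, 0.1, 0.2]
grip_width: 29.7
grip_force: 0.0
```

>>> drive_effector:
  rows:
    - [[0, 0, 0, 0, 0, 0, 10], [0, 0, 0, 0, 0, 0, 5], [0, 0, 0, 0, 0, 0, 5], [0, 0, 0, 0, 0, 0, 5]]

```text
clock: 4.75
eef_pos: [466.1, -19.5, 32.2]
tcp_rot: [0.233, -3.133, 0.0]
wrist_force: [-1.1, -1.7, 1.5]
grip_width: 9.8
grip_force: 59.6
```

```bash
python3 st.py
```

```text
4.75 pos [466.1 -19.5  32.2] yaw 0.14872348262399449 z [-0. -0. -1.] F [-1.1 -1.7  1.5] T [-0.28  0.32  0.02] w 9.837284283432695 59.569156765937805 q [ 0.39 -0.29 -0.52  0.   -1.34 -1.82]
```

>>> drive_effector:
  rows:
    - [[0, 0, -0.6, 0, 0, 0, 5], [0, 0, -1.2, 0, 0, 0, 5], [0, 0, -1.8, 0, 0, 0, 5], [0, 0, -2.4, 0, 0, 0, 5], [0, 0, -3, 0, 0, 0, 5], [0, 0, -3.6, 0, 0, 0, 5], [0, 0, -4.2, 0, 0, 0, 5], [0, 0, -4.8, 0, 0, 0, 5], [0, 0, -4.88, 0, 0, 0, 5], [0, 0, -4.88, 0, 0, 0, 5], [0, 0, -4.88, 0, 0, 0, 5]]

```text
clock: 6.12
eef_pos: [465.9, -19.4, 32.2]
tcp_rot: [1.984, -2.435, -0.001]
wrist_force: [-6.1, 0.4, 3.8]
grip_width: 10.6
grip_force: 61.9
```

```bash
python3 st.py
```

```text
6.125 pos [465.9 -19.4  32.2] yaw 1.3669821296943314 z [-0.001  0.    -1.   ] F [-6.1  0.4  3.8] T [ 0.31  1.83 -0.12] w 10.57302672711345 61.91096484661102 q [ 0.39 -0.29 -0.52 -0.   -1.34 -0.6 ]
```

Scaled: -80 mm is -3.2, -60 mm is -2.4, 1.22 rad is 4.88.

>>> drive_effector:
  rows:
    - [[0, 0, 0, 0, 0, 0, 30], [0, 0, 0, 0, 0, 0, 30], [0, 0, 0, 0, 0, -1.2, 60], [0, 0, 0, 0, 0, -2.4, 85], [0, 0, 0.72, 0, 0, -3.2, 85], [0, 0, 1.44, 0, 0, -3.2, 85], [0, 0, 2.16, 0, 0, -3.2, 85], [0, 0, 2.88, 0, 0, -3.2, 85], [0, 0, 3.6, 0, 0, -3.2, 85], [0, 0, 4.32, 0, 0, -3.2, 85], [0, 0, 4.88, 0, 0, -3.2, 85], [0, 0, 4.88, 0, 0, -3.2, 85]]

```text
clock: 7.62
eef_pos: [466.5, -19.3, 112.2]
tcp_rot: [-0.235, 3.132, 0.0]
wrist_force: [-0.6, -0.2, 0.7]
grip_width: 85.1
grip_force: 0.0
```

```bash
python3 - <<'E'
from st import *
to(466,-19.3,30)
b=snap("side","s3")
B=cv2.resize(b["frame"][130:270,260:400],None,fx=4,fy=4,interpolation=cv2.INTER_CUBIC)
cv2.imwrite("pics/z4.png",B[:,:,::-1])
E
```

```text
7.625 pos [466.5 -19.3 112.2] yaw 0.14991431020156698 z [ 0.001  0.    -1.   ] F [-0.6 -0.2  0.7] T [0.05 0.08 0.06] w 85.05475363003147 0.0 q [ 0.39 -0.32 -0.4   0.   -1.49 -1.81]
shift [ 0.5  0.1 82.2]
```

View pics/z4.png

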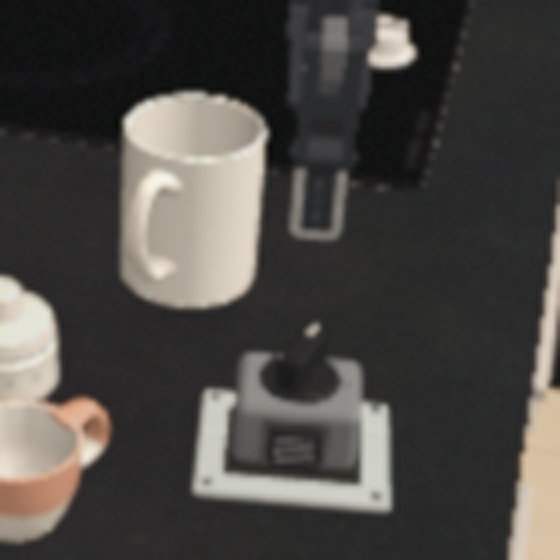

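The knob bar is now turned, with its white end at (312,328) in the crop pointing away, and the collar neighbours are undisturbed. Next I'll measure the actual tip height.

```bash
python3 - <<'E'
from h import *
def zt(f,uv,y):
    o,d=ray(load(f),uv); p=o+d*(y-o[1])/d[1]; return p.round(1)
for dy in (0,8): 
  print("s1",zt("s1",(260+308/4,120+365/4),-19+2.5+dy),"tcp 54.3")
  print("s2",zt("s2",(270+330/5,150+362/5),-19+15+dy),"tcp 36.1")
  print("s3",zt("s3",(260+318/4,130+238/4),-19+42.5+dy),"tcp 112.2")
E
```

```text
s1 [463.3 -16.5  80. ] tcp 54.3
s2 [461.6  -4.   62.4] tcp 36.1
s3 [458.   23.5 152.9] tcp 112.2
s1 [462.3  -8.5  85.3] tcp 54.3
s2 [460.7   4.   67.9] tcp 36.1
s3 [457.   31.5 157.7] tcp 112.2
```

>>> drive_effector:
  rows:
    - [[0, 0, 0, 0, 0, 1.6, 85], [0, 0, 0, 0, 0, 3.2, 85], [0, 0, 0, 0, 0, 4, 85], [0, 0, 0, 0, 0, 4.4, 85], [0, 0, 0, 0, 0, 4.6, 85]]

```text
clock: 8.3
eef_pos: [466.5, -19.4, -2.7]
tcp_rot: [-0.235, 3.132, -0.0]
wrist_force: [-0.1, -0.4, 0.9]
grip_width: 84.8
grip_force: 0.0
```

>>> drive_effector:
  rows:
    - [[0, 0, 0, 0, 0, 0.16, 85], [0, 0, 0, 0, 0, 0.32, 85], [0, 0, 0, 0, 0, 0.48, 85], [0, 0, 0, 0, 0, 0.48, 85]]

```text
clock: 8.8
eef_pos: [466.0, -19.4, -15.0]
tcp_rot: [0.234, -3.132, -0.0]
wrist_force: [-0.6, -0.7, 0.1]
grip_width: 84.8
grip_force: 0.0
```

```bash
python3 - <<'E'
from st import *
b=snap("side","s4")
B=cv2.resize(b["frame"][130:270,260:400],None,fx=4,fy=4,interpolation=cv2.INTER_CUBIC)
cv2.imwrite("pics/z5.png",B[:,:,::-1])
E
```

```text
8.8 pos [466.  -19.4 -15. ] yaw 0.14884761639375488 z [-0. -0. -1.] F [-0.6 -0.7  0.1] T [0.03 0.01 0.02] w 84.83985145757939 0.0 q [ 0.39 -0.25 -0.58 -0.   -1.24 -1.82]
```

View pics/z5.png

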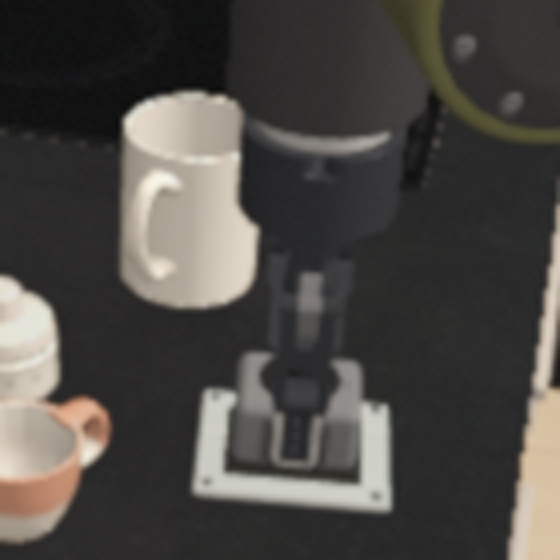

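Finger tip at (296,467) in the crop is in front of the button, with an estimated z of about 28 mm. I'll go 6 mm lower and squeeze.

>>> drive_effector:
  rows:
    - [[0, 0, 0, 0, 0, 0.12, 66], [0, 0, 0, 0, 0, 0.24, 66], [0, 0, 0, 0, 0, 0.24, 66]]

```text
clock: 9.22
eef_pos: [465.9, -19.4, -21.2]
tcp_rot: [0.233, -3.132, 0.0]
wrist_force: [0.6, 0.1, -1.0]
grip_width: 65.9
grip_force: 0.0
```

>>> drive_effector:
  rows:
    - [[0, 0, 0, 0, 0, 0, 45], [0, 0, 0, 0, 0, 0, 40], [0, 0, 0, 0, 0, 0, 40], [0, 0, 0, 0, 0, 0, 40]]

```text
clock: 9.72
eef_pos: [466.6, -19.2, -20.0]
tcp_rot: [-0.233, 3.132, 0.001]
wrist_force: [-1.2, -1.9, 4.2]
grip_width: 51.2
grip_force: 64.3
```

```bash
python3 st.py
```

```text
9.725 pos [466.6 -19.2 -20. ] yaw 0.14833386176737506 z [ 0.001  0.001 -1.   ] F [-1.2 -1.9  4.2] T [1.03 0.85 0.05] w 51.18373144513821 64.34534668922424 q [ 0.39 -0.24 -0.58 -0.   -1.23 -1.81]
```

>>> drive_effector:
  rows:
    - [[0, 0, 0, 0, 0, -0.12, 40], [0, 0, 0, 0, 0, -0.32, 40], [0, 0, 0, 0, 0, -0.6, 40]]

```text
clock: 10.1
eef_pos: [466.6, -19.2, -6.9]
tcp_rot: [-0.233, 3.132, 0.002]
wrist_force: [8.2, -4.1, -9.1]
grip_width: 51.7
grip_force: 64.0
```

```bash
python3 st.py
```

```text
10.1 pos [466.6 -19.2  -6.9] yaw 0.14825906349171736 z [ 0.001  0.001 -1.   ] F [ 8.2 -4.1 -9.1] T [ 0.52 -2.34  0.19] w 51.74382149722847 63.984049558639526 q [ 0.39 -0.26 -0.57 -0.   -1.26 -1.81]
```

Scaled: -95 mm is -3.8, -93 mm is -3.72.

>>> drive_effector:
  rows:
    - [[0, 0, 0, 0, 0, -0.4, 40], [0, 0, 0, 0, 0, -0.8, 40], [0, 0, 0, 0, 0, -1.2, 40], [0, 0, 0, 0, 0, -1.6, 40], [0, 0, 0, 0, 0, -2, 40], [0, 0, 0, 0, 0, -2.4, 40], [0, 0, 0, 0, 0, -2.8, 40], [0, 0, 0, 0, 0, -3.2, 40], [0, 0, 0, 0, 0, -3.52, 40], [0, 0, 0, 0, 0, -3.72, 40], [0, 0, 0, 0, 0, -3.8, 40], [0, 0, 0, 0, 0, -3.8, 40]]

```text
clock: 11.6
eef_pos: [466.5, -19.2, 88.1]
tcp_rot: [-0.233, 3.132, 0.002]
wrist_force: [6.1, -4.5, -6.1]
grip_width: 51.6
grip_force: 64.4
```

```bash
python3 - <<'E'
from st import *
b=snap("side","s5")
B=cv2.resize(b["frame"][130:270,260:400],None,fx=4,fy=4,interpolation=cv2.INTER_CUBIC)
cv2.imwrite("pics/z6.png",B[:,:,::-1])
E
```

```text
11.6 pos [466.5 -19.2  88.1] yaw 0.14826195243478368 z [ 0.     0.001 -1.   ] F [ 6.1 -4.5 -6.1] T [ 0.46 -1.68  0.16] w 51.64739302551125 64.42399263381958 q [ 0.39 -0.31 -0.44 -0.   -1.45 -1.81]
```

View pics/z6.png

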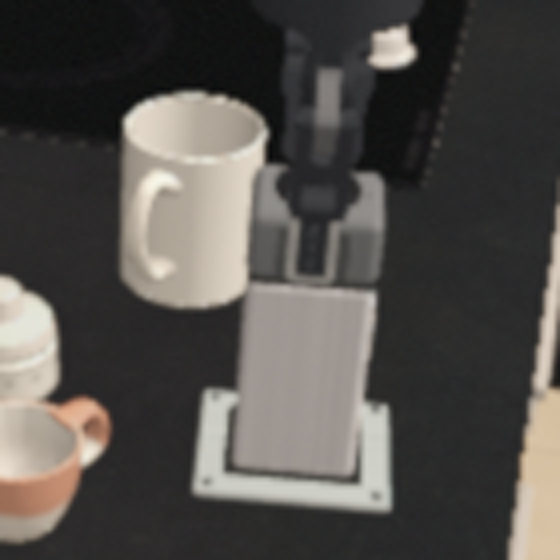

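The tower is up, with its head at about (318,225) in the crop and the shaft exposed. I'll nudge upward to feel the end stop.

>>> drive_effector:
  rows:
    - [[0, 0, 0, 0, 0, -0.04, 40], [0, 0, 0, 0, 0, -0.04, 40]]
  only: "eef|force"

```text
eef_pos: [466.5, -19.2, 88.8]
wrist_force: [7.6, -4.0, -6.2]
grip_force: 64.3
```

>>> drive_effector:
  rows:
    - [[0, 0, 0, 0, 0, -0.04, 40], [0, 0, 0, 0, 0, -0.04, 40]]
  only: "eef|force"

```text
eef_pos: [466.5, -19.2, 89.8]
wrist_force: [7.1, -4.8, -7.6]
grip_force: 64.3
```

>>> drive_effector:
  rows:
    - [[0, 0, 0, 0, 0, -0.04, 40], [0, 0, 0, 0, 0, -0.04, 40]]
  only: "eef|force"

```text
eef_pos: [466.5, -19.2, 90.2]
wrist_force: [9.0, -5.7, -10.5]
grip_force: 65.5
```

>>> drive_effector:
  rows:
    - [[0, 0, 0, 0, 0, -0.04, 40], [0, 0, 0, 0, 0, -0.04, 40]]
  only: "eef|force"

```text
eef_pos: [466.5, -19.2, 90.2]
wrist_force: [12.2, -7.1, -15.1]
grip_force: 65.9
```

The end stop is reached, 110 mm above the start, and the force is building. I'll hold and hand in.

>>> drive_effector:
  rows:
    - [[0, 0, 0, 0, 0, 0, 40], [0, 0, 0, 0, 0, 0, 40], [0, 0, 0, 0, 0, 0, 40], [0, 0, 0, 0, 0, 0, 40]]
  only: "eef|force|width"

```text
eef_pos: [466.4, -19.2, 90.2]
wrist_force: [11.0, -6.9, -15.6]
grip_width: 51.3
grip_force: 65.9
```

```bash
python3 -c "
from plant import ctrl, optics, workorder, monitor
print(workorder.job_done())"
```

```text
the job is handed in; nothing more can be done
None
```

I handed the job in with the knob turned to its free end and the tower held against its second stop, about 110 mm up, with the gripper still squeezing the button; `job_done()` gave no verdict, and the mug, espresso cup and timer were not touched.

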